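# Roll a can up the scan ramp

### The job

With the fingertips, slowly push the can lying at the foot of the ramp up the slope until it drops into the seat against the stop: only push it, never lift it, never let it roll loose on the slope, and do not press or squeeze it hard enough to dent it. Once it sits there, press the button on the grey box fully down and let it come out again. Leave the other goods where they are.

Things in the scene. Friction and masses are not known exactly. Their poses are not given: they have to be found in the camera images.
- ramp: The fixed metal scan ramp. Origin on the table under its middle; x points level in the uphill direction, y across the lane, z up. Landing: level floor 10 mm above the table, x from -190 to -80 mm, with a rear lip behind it (10 mm above that floor, 4 mm thick). Then an even slope to the crest. Steel side rails, 14 mm above the floor, run along the lane at y = 61 to 69 mm on both sides.
- slope: The ramp's slope, 8 degrees. Origin on its running face at the foot (80 mm behind the ramp's origin, 10 mm above the table), mid-lane; x points up the slope, z square to it. It is 182 mm long up to the crest. A can let go on it rolls back down.
- crest (a point): Middle of the crest at the top of the slope: 100 mm ahead of the ramp's origin, 35.3 mm above the table. Beyond it lies the seat, with a flat floor 4 mm lower (31.3 mm above the table). Once the can's centre is past the crest it drops into the seat by itself and stays there.
- seat (a point): Where the can's centre lies when it is seated: 118 mm ahead of the ramp's origin, 67.8 mm above the table; the can may rest up to 2 mm short of it.
- stop (a point): Point between the two upright plates of the stop, on the level of their front faces, 154.5 mm ahead of the ramp's origin. The plates end 86 mm above the table; behind them stands the reader head, 110 mm wide, to 219 mm ahead of the ramp's origin, 85 mm high.
- can: The can to be scanned: a steel food can with a plain paper label, a solid cylinder 73 mm across and 110 mm long, about 0.3 to 0.5 kg, lying on its side on the ramp's landing, across the lane. Origin at its very centre; y is its axis, across the lane; x and z turn as it rolls. There is about 6 mm of play to the rail at each end.
- button_box: The fixed grey button box, 90 x 90 mm and 45 mm high. Origin at the centre of its underside. It stands either to the left or to the right of the ramp.
- scan_top (a point): Centre of the upper face of the round black push button (34 mm across) on the button box, 67 mm above the table when not pressed.
- scan (a joint): Travel of the button: 0 out, 0.006 m fully pressed, which takes about 4 N; it counts as pressed beyond 0.004 m. A spring brings it out again.
- tall_can: A standing tall food can, 73 mm across, 110 mm high, close beside the ramp, a bystander to leave alone. Origin at the centre of its underside.
- short_can: A low standing food can, 84 mm across, 40 mm high, close beside the ramp on its robot side, a bystander to leave alone. Origin at the centre of its underside.
- jar: A glass jar with a metal lid, 68 mm across, 100 mm high, a bystander to leave alone. Origin at the centre of its underside.
- pasta_box: An upright carton 60 x 110 x 170 mm, a bystander to leave alone. Origin at the centre of its underside.
- juice: A bottle 72 mm across, 190 mm high, a bystander to leave alone. Origin at the centre of its underside.
- soup_can: A standing food can, 66 mm across, 100 mm high, a bystander to leave alone. Origin at the centre of its underside.
- tea_box: A carton 70 x 120 x 65 mm, a bystander to leave alone. Origin at the centre of its underside.
Mind the look-alikes: they are no part of the job. There is more than one size of the can; the job needs the largest.

How it is judged:
By the outcome, as a careful person would: the job done as asked, in the order asked, and still so for the second after the job is handed in, with the robot touching nothing.
It also fails if it takes over 54 s, if anything falls off the work surface, if the arm or the gripper's body presses on something with over 40 N, if the wrist force passes 120 N, or if a joint passes its speed limit or range.

### The arm

A 7-joint arm with a two-finger parallel gripper is mounted at the origin on the work surface. World frame = base frame: x ahead of the robot, y to its left, z up, the work surface at z = 0. Lengths are in m, angles in rad, forces in N, time in s.
With the tool pointing down it reaches from about 0.35 to 0.9 m from the base axis. Payload 8.1 kg.
Tool frame: the origin (TCP) lies midway between the tips of the shut fingers; the grasp point (between the pads) lies 19 mm behind it (arm.hold_point_z is the distance from the TCP to the grasp point, in m); z points along the fingers, y is the direction in which the jaws open and shut (so a half turn about z gives the same grasp; the last joint's range is limited). The gripper opens to 92 mm and grips with 3 to 60 N. Pads are 19 mm wide; open, the fingers measure 130 mm over their backs; the gripper's body (75 mm by 190 mm) begins 47 mm behind the grasp point.
Start: joints at [-1.303, 0.434, 0.025, 1.573, -0.012, 1.134, -0.075], TCP at [0.227, 0.583, 0.227] pointing down, gripper open.
Joint ranges: [-2.62, 2.62], [-0.44, 2.09], [-1.27, 1.32], [0.08, 2.57], [-1.32, 4.46], [0.12, 2], [-2.74, 2.74]. Speed limits (rad/s): [2.22, 2.22, 3.01, 3.01, 3.14, 3.14, 3.14].

### API

Orientations are given as a rotation vector (axis times angle).
In Python, from cell import arm gives the robot as it stands.
- The arm moves only by the shell command python3 -m pendant 'ROWS' [FORCE]. ROWS is JSON, a list of rows, each a list of 3 entries, a list of its own where there are three numbers: the shift along the tool's x, y, z in m, then the turn, a rotation vector about the tool's x, y, z in degrees, then the finger opening in m, from 0 to 0.0918. A call has 1 to 10 rows; each row shifts and turns the commanded pose from where the row before left it, along the tool's axes as they then stand; what a row does not reach is not made up. A row lasts 1/8 s, in which the tool goes at most 62.5 mm and 10.7 degrees, less where a joint would pass 70% of its speed; a pose out of reach is approached as far as the arm can. A call with a gripper value outside its range is refused whole. The fingers move at their own pace and stop on an object; FORCE is the grip in N (left out, the last holds). Time passes only in rows, so rows that do not move let the fingers close. It gives the time, the measured TCP pose, the force and the opening at its end, in the units of the state.
- arm.observe(): the state, without advancing time (a new reading comes with each control period).
- arm.get_image(name): name is "scene" or "side" or "wrist"; returns (picture, depth): 384x512x3 uint8, red, green, blue; 384x512 float32, m along the optical axis (not along the pixel's ray), 0 where there is no reading.
- arm.camera_params(name): a dict with "fovy" (degrees; the focal length in pixels is half the picture's height over the tangent of half this angle, whatever the lens; pixels are square), "cx", "cy" (the principal point, pixels), "rvec" (rotation vector, rad) and "tvec" (3), from world to camera coordinates, as OpenCV has them; the wrist camera has in their place "mount" (4x4, takes a point from camera to tool coordinates, whose origin is the TCP and whose axes are the flange's). Camera axes: x right, y down, z forward; pixel columns grow to the right and rows downward; lengths in m; the calibration is good to about 2 mm. The wrist camera is an equidistant fisheye: a pixel r from the principal point sees the ray r / f radians off the axis. A picture is of the moment at which its call begins: read the wrist's pose just before it. camera_params takes no time and is no camera call.
- arm.sign_off(): hands the job in, once; it reports no verdict.
Trained networks look in the newest picture that a camera, given by its name, has taken for a name from the list of things; names that differ only in an ending like _2 or _b are one class to them, and where a whole thing is asked for, a point or a joint stands for the part that bears it (a point fixed in the world has none). Each returns a list of dicts, best first, with "conf" (0 to 1); they miss things now and then, are a little off and sometimes report something else, mostly with a low value. They report only what shows in the picture. A call takes as long as a camera call. They do not tell look-alikes from the thing itself.
- arm.look_for(camera, label): "rect" ([centre column, centre row, width, height] in pixels, round what is visible of it).
- arm.masks_of(camera, label): "pixels" (384x512 bool, what is visible of it) and "rect" ([centre column, centre row, width, height] in pixels, round what is visible of it).
The state is a dict: "clock": time; "joints": joint angles; "dq": joint speeds; "joint_efforts": joint torques, N m; "position": TCP position; "ee_rot": TCP orientation; "force": force on the tool from outside, world axes, zero at the start; "ft_torque": the same for the moment, N m; "width": opening from 0.0 (shut) to 1.0 (fully open).
Only numpy, scipy, OpenCV 4.12 (cv2) and the standard library are available. Lean on these libraries where they do the work, as an engineer would, in place of code of your own. Each camera call takes 0.05 s, during which the arm holds its last target.

## Working session

There is one attempt and no reset: what is moved stays moved. The work goes in short steps, Python scripts to look and compute and a shell command to move; the robot and the scene stay as the last step left them, time stands still between calls to the robot, and variables do not carry over. Pictures are saved under pics/ and viewed, and the job is handed in when it is done.

```bash
ls; mkdir -p pics
python3 - <<'E'
from cell import arm
import cv2
print(arm.observe())
for n in ("scene","side","wrist"):
    im,d=arm.get_image(n); cv2.imwrite(f"pics/{n}0.png",im[:,:,::-1]); print(n,arm.camera_params(n))
print(arm.hold_point_z)
E
```

```text
pics
{'clock': 0.0, 'joints': array([-1.30261211,  0.43524964,  0.02493429,  1.57409559, -0.01158146,
        1.13399522, -0.07510613]), 'dq': array([ 0.00011606, -0.00047428,  0.00295803, -0.00018459,  0.00110019,
       -0.00011269, -0.00139813]), 'joint_efforts': array([ 2.63912298e-04, -6.67844725e+01,  9.85108763e-01, -3.14465368e+01,
       -6.06732233e-02,  4.29767312e-02,  1.45831241e-04]), 'position': array([0.22631899, 0.58203403, 0.22592855]), 'ee_rot': array([-5.79118833e-01, -3.08760006e+00,  2.50715251e-03]), 'force': array([ 0.46685152, -0.41718359,  0.07496246]), 'ft_torque': array([-0.02598023,  0.06889732, -0.0086547 ]), 'width': 1.0002695682559246}
scene {'fovy': 57.73868805313109, 'cx': 253.10724936038918, 'cy': 186.4586606639573, 'rvec': array([ 2.38794724,  0.67797714, -0.24269007]), 'tvec': array([-0.44979132, -0.216727  ,  1.24697221])}
side {'fovy': 49.01833715960852, 'cx': 252.91724961990934, 'cy': 196.9865147844718, 'rvec': array([ 2.20098777, -0.88488019,  0.40119936]), 'tvec': array([-0.40535626,  0.31141454,  1.07089657])}
wrist {'fovy': 65.70646984690485, 'cx': 255.58214341413876, 'cy': 187.75840489142635, 'mount': array([[ 8.04216826e-04, -9.61521815e-01, -2.74727414e-01,
         7.30927191e-02],
       [ 9.99999503e-01,  9.35238297e-04, -3.45926887e-04,
         2.47448618e-04],
       [ 5.89551847e-04, -2.74727000e-01,  9.61522089e-01,
        -1.57407962e-01],
       [ 0.00000000e+00,  0.00000000e+00,  0.00000000e+00,
         1.00000000e+00]])}
0.0188
```

View pics/scene0.png

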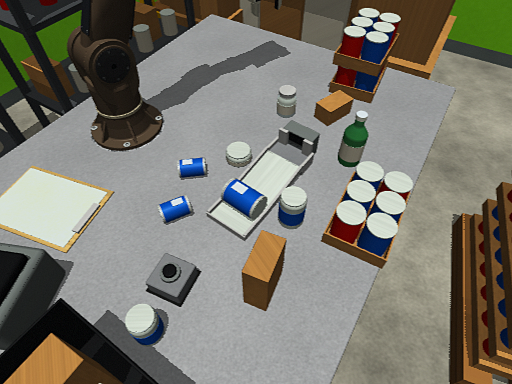

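View pics/side0.png

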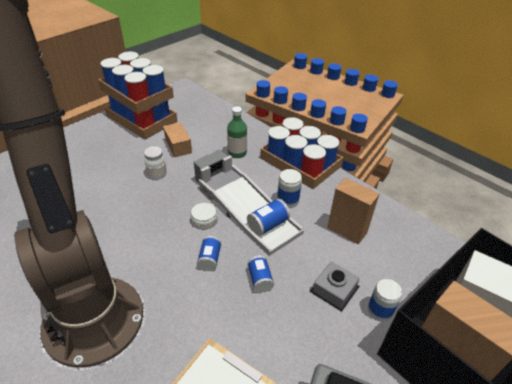

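View pics/wrist0.png

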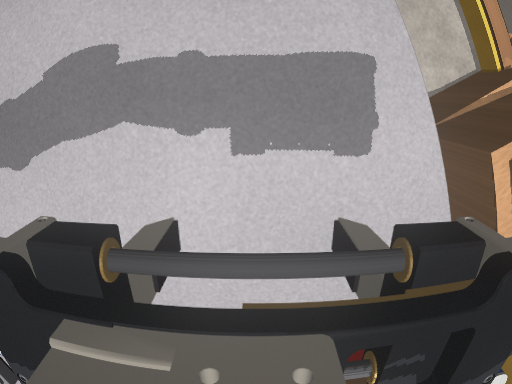

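The scene camera shows the ramp running from (232,222) up to the reader at (298,137), with the can at (244,197). The button box is at (172,275). Two smaller look-alike cans lie at (192,167) and (175,208). Next I'll measure.

```bash
cat > h.py <<'E'
import numpy as np, cv2
from scipy.spatial.transform import Rotation as R
from cell import arm
def cloud(n):
    im,d=arm.get_image(n); p=arm.camera_params(n)
    f=192/np.tan(np.radians(p["fovy"]/2)); v,u=np.mgrid[0:384,0:512]
    if n=="wrist": raise 0
    c=np.stack([(u-p["cx"])/f*d,(v-p["cy"])/f*d,d],-1)
    Rm=R.from_rotvec(p["rvec"]).as_matrix()
    w=(c-p["tvec"])@Rm
    w[d==0]=np.nan
    return im,d,w
def proj(n,X):
    p=arm.camera_params(n); f=192/np.tan(np.radians(p["fovy"]/2))
    c=np.atleast_2d(X)@R.from_rotvec(p["rvec"]).as_matrix().T+p["tvec"]
    return c[:,:2]/c[:,2:]*f+[p["cx"],p["cy"]]
E
python3 - <<'E'
from h import *
out={}
for n in ("scene","side"):
    im,d,w=cloud(n); out[n+"w"]=w; out[n+"im"]=im
    for l in ("can","ramp","stop","button_box","scan_top","tall_can","short_can"):
        for m in arm.masks_of(n,l)[:4]:
            if m["conf"]<.3: continue
            P=w[m["pixels"]]; P=P[~np.isnan(P[:,0])]
            print(n,l,round(m["conf"],2),np.round(m["rect"]),m["pixels"].sum(),np.round(np.median(P,0),3),"zpct",np.round(np.percentile(P[:,2],[2,50,98]),3))
            out[f"{n}_{l}_{int(m['rect'][0])}"]=m["pixels"]
np.savez("m0.npz",**out)
print(arm.observe()["clock"])
E
```

```text
scene can 0.74 [191. 167.  28.  19.] 511 [ 0.349 -0.064  0.047] zpct [0.001 0.047 0.057]
scene can 0.72 [354. 139.  33.  56.] 1160 [0.739 0.236 0.1  ] zpct [0.    0.1   0.191]
scene can 0.71 [244. 198.  48.  45.] 1141 [ 0.56  -0.098  0.075] zpct [0.024 0.075 0.086]
scene can 0.66 [175. 211.  32.  29.] 550 [ 0.405 -0.214  0.049] zpct [0.02  0.049 0.057]
scene ramp 0.89 [261. 183. 115. 124.] 4903 [0.567 0.059 0.028] zpct [0.001 0.028 0.087]
scene stop 0.75 [263. 180. 113. 123.] 4672 [0.565 0.063 0.029] zpct [0.007 0.029 0.087]
scene button_box 0.62 [173. 281.  55.  58.] 1833 [ 0.534 -0.376  0.045] zpct [0.002 0.045 0.068]
scene tall_can 0.92 [292. 206.  33.  39.] 1019 [ 0.69  -0.067  0.097] zpct [0.008 0.097 0.113]
scene short_can 0.92 [239. 154.  27.  23.] 521 [0.434 0.065 0.039] zpct [0.01  0.039 0.044]
side can 0.96 [267. 218.  43.  35.] 1022 [ 0.532 -0.096  0.072] zpct [0.017 0.072 0.086]
side can 0.71 [261. 272.  28.  36.] 663 [ 0.384 -0.215  0.049] zpct [0.009 0.049 0.058]
side can 0.68 [207. 252.  25.  34.] 611 [ 0.324 -0.066  0.049] zpct [0.007 0.049 0.058]
side ramp 0.66 [248. 199. 110. 105.] 4168 [0.551 0.066 0.028] zpct [0.003 0.028 0.087]
side stop 0.56 [248. 203. 111. 103.] 3977 [0.552 0.07  0.029] zpct [0.007 0.029 0.087]
side button_box 0.91 [334. 287.  49.  49.] 1463 [ 0.499 -0.375  0.044] zpct [0.002 0.044 0.068]
side scan_top 0.52 [337. 277.  12.  11.] 128 [ 0.514 -0.367  0.067] zpct [0.056 0.067 0.071]
side tall_can 0.59 [289. 189.  26.  39.] 762 [ 0.663 -0.061  0.086] zpct [0.007 0.086 0.113]
side short_can 0.85 [204. 214.  28.  24.] 593 [0.415 0.066 0.039] zpct [0.006 0.039 0.044]
side short_can 0.6 [157. 164.  20.  34.] 612 [0.435 0.341 0.07 ] zpct [0.004 0.07  0.104]
0.95
```

Run:
```python
from h import *
o=np.load("m0.npz")
for n in ("scene","side"):
    w=o[n+"w"]; 
    for k in o.files:
        if k.startswith(n+"_") and any(s in k for s in("short","button","tall")):
            P=w[o[k]]; zt=np.nanpercentile(P[:,2],97)
            if "button" in k:
                Q=P[(P[:,2]>.040)&(P[:,2]<.05)]; B=P[P[:,2]>.062]; print(k,"btn",B.mean(0),len(B))
            else: Q=P[abs(P[:,2]-zt)<.006]
            (c,s,a)=cv2.minAreaRect((Q[:,:2]*1000).astype(np.float32)); print(k,np.round(c),np.round(s),a,len(Q),Q[:,2].mean())
    # topdown map
    res=0.0015
    P=w.reshape(-1,3); im=o[n+"im"].reshape(-1,3)
    ok=(P[:,0]>.3)&(P[:,0]<.85)&(P[:,1]>-.45)&(P[:,1]<.35)&(P[:,2]>.004)
    P=P[ok]
    H=np.zeros((540,370),np.float32)
    i=((.35-P[:,1])/res).astype(int); j=((P[:,0]-.3)/res).astype(int)
    np.maximum.at(H,(i,j),P[:,2])
    H=cv2.dilate(H,np.ones((3,3)))
    cv2.imwrite(f"pics/top_{n}.png",cv2.applyColorMap(np.clip(H/.12*255,0,255).astype(np.uint8),cv2.COLORMAP_JET))
a=[cv2.imread(f"pics/top_{n}.png") for n in("scene","side")]
cv2.imwrite("pics/top.png",np.hstack(a))
```

```text
scene_button_box_173 btn [ 0.52211699 -0.36650815  0.06703335] 150
scene_button_box_173 [ 521. -366.] [90. 91.] 8.77765941619873 947 0.045064027618782254
scene_tall_can_292 [683. -45.] [63. 66.] 28.52155303955078 413 0.11051793860189921
scene_short_can_239 [427.  76.] [74. 72.] 35.138282775878906 311 0.0406840446327768
side_button_box_334 btn [ 0.51625616 -0.36687727  0.06687263] 112
side_button_box_334 [ 518. -366.] [92. 90.] 8.129754066467285 701 0.04500658627629061
side_tall_can_288 [681. -45.] [65. 63.] 56.62696075439453 240 0.11043355400148239
side_short_can_203 [424.  77.] [74. 76.] 69.14875030517578 333 0.041005723809696325
side_short_can_157 [445. 360.] [58. 56.] 55.97565460205078 163 0.10084721633846448
```

View pics/top.png

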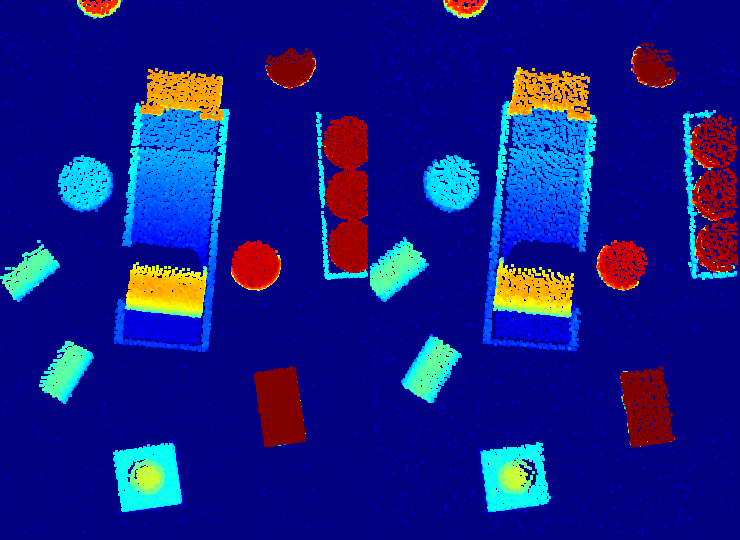

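```bash
cat > fit.py <<'E'
from h import *
from scipy.optimize import minimize
from scipy.ndimage import gaussian_filter
o=np.load("m0.npz")
# height model
res=.001; X,Y=np.mgrid[-.26:.28:res,-.13:.13:res]
fl=np.where(X<-.08,.010,np.where(X<.1,.010+(X+.08)*np.tan(np.radians(8)),.0313))
def hm(a): return gaussian_filter(a,1.0)
H=np.zeros_like(X)
lane=(X>-.194)&(X<.1545)&(abs(Y)<.061); H[lane]=fl[lane]
H[(X>-.194)&(X<-.19)&(abs(Y)<.069)]=.020
rail=(X>-.194)&(X<.1545)&(abs(Y)>.061)&(abs(Y)<.069); H[rail]=fl[rail]+.014
H[(X>.1545)&(X<.219)&(abs(Y)<.055)]=.0855
H=hm(H)
def look(p,P):
    c,s=np.cos(p[2]),np.sin(p[2]); d=P[:,:2]-p[:2]
    x=d@[c,s]; y=d@[-s,c]
    return x,y
def cost(p,P):
    x,y=look(p,P); i=((x+.26)/res).astype(int); j=((y+.13)/res).astype(int)
    ok=(i>=0)&(i<H.shape[0])&(j>=0)&(j<H.shape[1])
    e=np.full(len(P),.02); e[ok]=np.minimum(abs(H[i[ok],j[ok]]-P[ok,2]),.02)
    return e.mean()*1000
allp=[]
def run(P):
    best=None
    for yaw in np.radians([80,83,86,89,92]):
        for dx in(-.01,0,.01):
          for dy in (-.015,0,.015):
            r=minimize(cost,[.552+dx,.037+dy,yaw],args=(P,),method="Nelder-Mead",options=dict(initial_simplex=np.array([[.552+dx,.037+dy,yaw],[.56+dx,.037+dy,yaw],[.552+dx,.045+dy,yaw],[.552+dx,.037+dy,yaw+.04]])))
            if best is None or r.fun<best.fun: best=r
    return best
for n in("scene","side","both"):
    if n!="both":
        P=o[n+"w"].reshape(-1,3); P=P[np.isfinite(P[:,0])]
        x,y=look([.552,.037,np.radians(86)],P)
        ok=(abs(x)<.25)&(abs(y)<.085)&(P[:,2]<.095)&~((x<-.04)&(P[:,2]>.04))
        P=P[ok]; allp.append(P)
    else: P=np.vstack(allp)
    b=run(P); p=b.x; print(n,np.round(p[:2],4),np.degrees(p[2]),b.fun,len(P))
    if n!="both":
        Q=o[n+"w"].reshape(-1,3); x,y=look(p,Q); m=(abs(y)<.07)&(x<0)&(x>-.21)&(Q[:,2]>.045)
        Q=np.c_[x,y,Q[:,2]][m]
        # fit circle to x,z
        from scipy.optimize import least_squares
        r=least_squares(lambda q:np.hypot(Q[:,0]-q[0],Q[:,2]-q[1])-.0365,[-.11,.0465],loss="soft_l1",f_scale=.002)
        print(" can ctr x,z",r.x,"y range",np.percentile(Q[:,1],[1,99]),"max z",np.percentile(Q[:,2],99))
        # can axis yaw
        A=np.c_[Q[:,1],np.ones(len(Q))]
        for lo in(-.05,0): pass
        for a,bb in((-.06,-.02),(-.02,.02),(.02,.06)):
            q=Q[(Q[:,1]>a)&(Q[:,1]<bb)]; rr=least_squares(lambda t:np.hypot(q[:,0]-t[0],q[:,2]-t[1])-.0365,[-.11,.0465],loss="soft_l1",f_scale=.002); print("   slice",a,rr.x)
E
python3 fit.py
```

```text
scene [0.5595 0.023 ] 84.92456317043421 4.323905528896173 6139
 can ctr x,z [-0.10500917  0.04723275] y range [-0.05558012  0.05536512] max z 0.0860684954461877
   slice -0.06 [-0.10628339  0.04637573]
   slice -0.02 [-0.10492994  0.04772989]
   slice 0.02 [-0.10382064  0.0475242 ]
side [0.5572 0.0236] 85.2616454530806 5.279405974181048 5664
 can ctr x,z [-0.10481295  0.04712975] y range [-0.05334273  0.05785318] max z 0.08644885775711526
   slice -0.06 [-0.10583233  0.04731912]
   slice -0.02 [-0.10473009  0.04770931]
   slice 0.02 [-0.1040732   0.04629637]
both [0.559  0.0234] 84.79475502593314 4.9182928078850665 11803
```

```bash
cat >> h.py <<'E'
RP=np.array([.5582,.0233,np.radians(85.0)])
def r2w(x,y,z):
    c,s=np.cos(RP[2]),np.sin(RP[2]); return np.array([RP[0]+c*x-s*y,RP[1]+s*x+c*y,z])
def w2r(p):
    c,s=np.cos(RP[2]),np.sin(RP[2]); d=np.asarray(p)[:2]-RP[:2]; return np.array([c*d[0]+s*d[1],-s*d[0]+c*d[1],p[2]])
def sim(rows,T=None):
    o=arm.observe()
    p,Rm=(np.array(o["position"]),R.from_rotvec(o["ee_rot"])) if T is None else T
    for r in rows:
        p=p+Rm.apply(r[0]); Rm=Rm*R.from_rotvec(np.radians(r[1]))
    return p,Rm
def show(T):
    p,Rm=T; M=Rm.as_matrix(); print("world",np.round(p,4),"ramp",np.round(w2r(p)*1000,1),"xaxis az",round(np.degrees(np.arctan2(M[1,0],M[0,0])),2),"tool z",np.round(M[:,2],3))
def now():
    o=arm.observe(); show((o["position"],R.from_rotvec(o["ee_rot"]))); print("t",o["clock"],"F",np.round(o["force"],2),"w",round(o["width"],3))
E
python3 - <<'E'
from h import *
o=np.load("m0.npz")
def fz(x): return .01 if x<-.08 else .01+(x+.08)*.1405
ims=[]
for n in("scene","side"):
    im=o[n+"im"][:,:,::-1].copy(); im=cv2.resize(im,None,fx=3,fy=3,interpolation=cv2.INTER_CUBIC)
    def L(pts,c):
        q=np.round(proj(n,np.array([r2w(*a) for a in pts]))*3).astype(int); cv2.polylines(im,[q.reshape(-1,1,2)],False,c,1)
    for y in(-.069,.069): L([(-.194,y,.024),(-.08,y,.024),(.1,y,.0493),(.15,y,.0455)],(0,0,255))
    L([(-.194,-.069,.02),(-.194,.069,.02)],(0,0,255))
    L([(.1,-.061,.0353),(.1,.061,.0353)],(0,255,0))
    L([(.219,-.055,.085),(.1545,-.055,.085),(.1545,.055,.085),(.219,.055,.085),(.219,-.055,.085)],(0,255,255))
    c=np.median(o[n+"w"].reshape(-1,3)[:0],0) if 0 else None
    q=proj(n,r2w(0,0,.03))[0]*3; x,y=q.astype(int); ims.append(im[y-190:y+190,x-195:x+195])
cv2.imwrite("pics/ov.png",np.hstack(ims))
now()
p,Rm=sim([[[-.06,-.004,0],[0,0,5.9]]]*10); show((p,Rm))
p,Rm=sim([[[-.06,-.004,0],[0,0,5.9]]]*12); show((p,Rm))
E
```

```text
world [0.2265 0.5825 0.2268] ramp [528.2 379.2 226.8] xaxis az 158.75 tool z [ 0.  0. -1.]
t 0.95 F [-0.83  0.11 -0.43] w 1.002
world [0.5838 0.1315 0.2268] ramp [110.1 -16.  226.8] xaxis az 99.75 tool z [ 0.  0. -1.]
world [0.59   0.0116 0.2267] ramp [ -8.9 -32.7 226.7] xaxis az 87.95 tool z [ 0.  0. -1.]
```

View pics/ov.png

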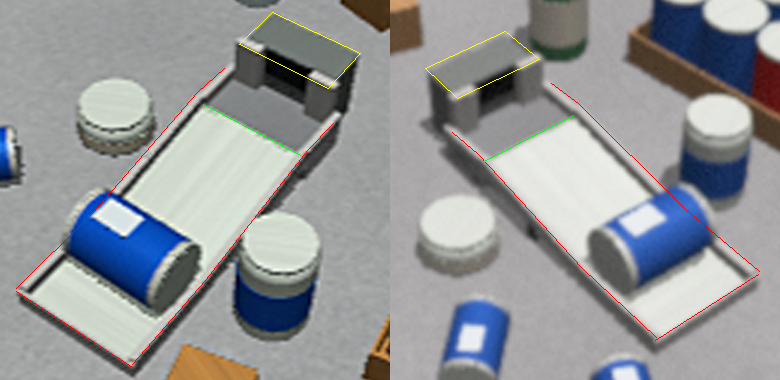

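The fitted ramp outline lies on the picture in both views: in the overlay the rails, lip, crest and reader top match to about 2–3 mm. I'll swing the arm over along an arc.

```bash
python3 -m pendant '[[[-0.06,-0.004,0],[0,0,5.9],0.05],[[-0.06,-0.004,0],[0,0,5.9],0.05],[[-0.06,-0.004,0],[0,0,5.9],0.05],[[-0.06,-0.004,0],[0,0,5.9],0.05],[[-0.06,-0.004,0],[0,0,5.9],0.05],[[-0.06,-0.004,0],[0,0,5.9],0.05],[[-0.06,-0.004,0],[0,0,5.9],0.05],[[-0.06,-0.004,0],[0,0,5.9],0.05],[[-0.06,-0.004,0],[0,0,5.9],0.05],[[-0.06,-0.004,0],[0,0,5.9],0.05]]' 10; python3 -c "
from h import *
now()
o=arm.observe();T=(o['position'],R.from_rotvec(o['ee_rot']))
show(sim([[[-.06,0.004,0],[0,0,3.7]]]*4+[[[-.045,0.004,0.00],[0,0,0]]],T))"
```

```text
clock: 2.2
position: [0.5844, 0.1297, 0.2268]
ee_rot: [2.028, 2.399, 0.001]
force: [0.4, 0.1, -0.3]
width: 0.542
world [0.5844 0.1297 0.2268] ramp [108.3 -16.9 226.8] xaxis az 99.56 tool z [ 0.001  0.    -1.   ]
t 2.2 F [ 0.41  0.07 -0.26] w 0.542
world [ 0.617  -0.1531  0.2268] ramp [-170.6  -73.9  226.8] xaxis az 84.76 tool z [ 0.001  0.    -1.   ]
```

```bash
python3 -m pendant '[[[-0.058,-0.014,0],[0,0,3.6],0.05],[[-0.058,-0.014,0],[0,0,3.6],0.05],[[-0.058,-0.014,0],[0,0,3.6],0.05],[[-0.058,-0.012,0],[0,0,3.5],0.05],[[-0.058,-0.012,0],[0,0,0],0.05],[[-0.008,0,0],[0,0,0],0.05],[[0,0,0],[0,0,0],0.05]]' ; python3 -c "
from h import *
now()
im,_=arm.get_image('wrist');cv2.imwrite('pics/w1.png',im[:,:,::-1])"
```

```text
clock: 3.08
position: [0.5305, -0.1685, 0.2268]
ee_rot: [-2.309, -2.13, -0.001]
force: [-0.1, 0.5, -0.2]
width: 0.547
world [ 0.5305 -0.1685  0.2268] ramp [-193.5   10.8  226.8] xaxis az 85.39 tool z [ 0.  0. -1.]
t 3.075 F [-0.11  0.48 -0.19] w 0.547
```

View pics/w1.png

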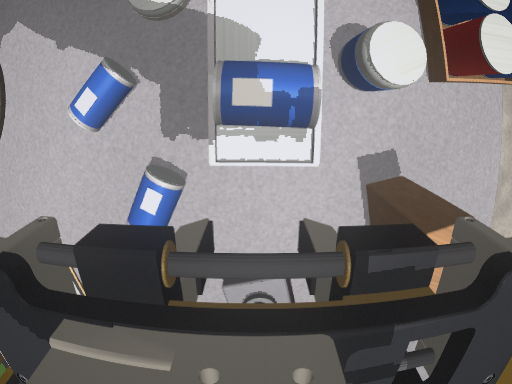

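The wrist view shows the can square in the lane at (268,94), with the lip at row 160 and the tall can at (390,55). As a cross-check I'll project the model into this fisheye view.

```bash
cat >> h.py <<'E'
def projw(X,T):
    q=arm.camera_params("wrist"); f=192/np.tan(np.radians(q["fovy"]/2))
    Xt=T[1].inv().apply(np.atleast_2d(X)-T[0]); M=np.linalg.inv(q["mount"]); c=Xt@M[:3,:3].T+M[:3,3]
    r=np.hypot(c[:,0],c[:,1]); th=np.arctan2(r,c[:,2]); return c[:,:2]/r[:,None]*(f*th)[:,None]+[q["cx"],q["cy"]]
def wov(im,T,name,canx=None):
    im=cv2.resize(im[:,:,::-1],None,fx=1.5,fy=1.5)
    def L(a,b,c):
        pts=[r2w(*(np.array(a)+(np.array(b)-np.array(a))*t)) for t in np.linspace(0,1,15)]
        q=np.round(projw(np.array(pts),T)*1.5).astype(int); cv2.polylines(im,[q.reshape(-1,1,2)],False,c,1)
    for y in(-.069,.069,-.061,.061): L((-.194,y,.024),(-.08,y,.024),(0,0,255)); L((-.08,y,.024),(.1,y,.0493),(0,0,255))
    L((-.194,-.069,.02),(-.194,.069,.02),(0,0,255)); L((.1,-.061,.0353),(.1,.061,.0353),(0,255,0))
    L((.1545,-.055,.085),(.1545,.055,.085),(0,255,255))
    if canx:
        for dz,dx in((0,-.0365),(.0365,0)): L((canx[0]+dx,-.055,canx[1]+dz),(canx[0]+dx,.055,canx[1]+dz),(255,0,255))
    cv2.imwrite(name,im)
E
python3 -c "
from h import *
o=arm.observe();T=(o['position'],R.from_rotvec(o['ee_rot']))
wov(cv2.imread('pics/w1.png')[:,:,::-1],T,'pics/w1o.png',(-.105,.0465))"
```

```text
(no output)
```

View pics/w1o.png

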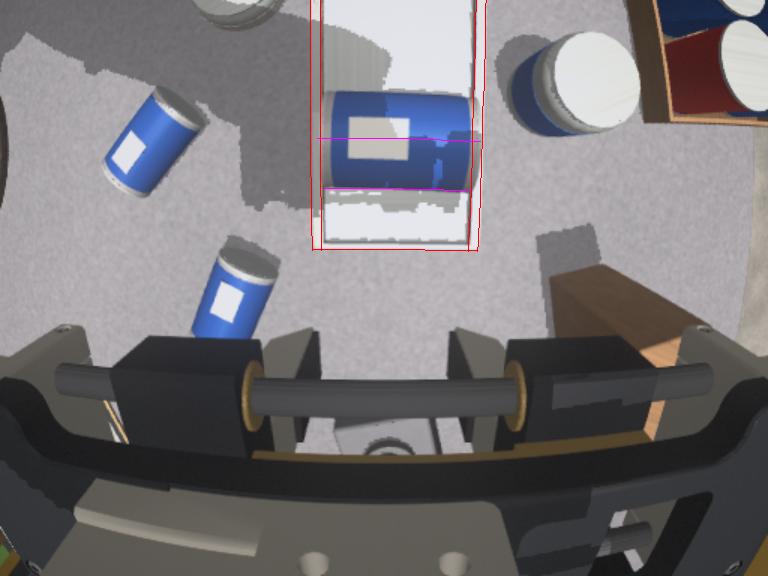

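The wrist view agrees with the fit: the can's rear edge and the lip line fall on the drawn lines. Now I'll descend behind the can, keeping about 10 mm to the +y side to clear the tall can.

```bash
python3 -m pendant '[[[0.008,0,0.05],[0,0,0.4],0.05],[[0.008,0,0.055],[0,0,0],0.05],[[0,0,0.05],[0,0,0],0.05],[[0,0,0.02],[0,0,0],0.05],[[0,0,0.01],[0,0,0],0.05],[[0,0,0],[0,0,0],0.05]]' ; python3 -c "
from h import *
now()"
```

```text
clock: 3.88
position: [0.5322, -0.1513, 0.0416]
ee_rot: [-2.313, -2.125, -0.0]
force: [0.5, -0.2, 0.4]
width: 0.546
world [ 0.5322 -0.1513  0.0416] ramp [-176.2   10.7   41.6] xaxis az 85.14 tool z [-0.     0.001 -1.   ]
t 3.875 F [ 0.45 -0.19  0.36] w 0.546
```

```bash
python3 -m pendant '[[[0.005,0,0],[0,0,0],0.05],[[0.005,0,0],[0,0,0],0.05],[[0.004,0,0],[0,0,0],0.05],[[0.002,0,0],[0,0,0],0.05],[[0.0015,0,0],[0,0,0],0.05],[[0.0015,0,0],[0,0,0],0.05],[[0.0015,0,0],[0,0,0],0.05],[[0.0015,0,0],[0,0,0],0.05],[[0.0015,0,0],[0,0,0],0.05],[[0.0015,0,0],[0,0,0],0.05]]' ; python3 -c "
from h import *
now()
im,_=arm.get_image('scene');cv2.imwrite('pics/s2.png',cv2.resize(im[110:270,150:350,::-1],None,fx=4,fy=3.75))
o=arm.observe();T=(o['position'],R.from_rotvec(o['ee_rot']))
im,_=arm.get_image('wrist');wov(im,T,'pics/w2.png',(w2r(T[0])[0]+.046,.0465))"
```

```text
clock: 5.12
position: [0.5339, -0.1274, 0.0417]
ee_rot: [2.315, 2.123, 0.0]
force: [-0.2, -0.6, 0.7]
width: 0.545
world [ 0.5339 -0.1274  0.0417] ramp [-152.3   11.    41.7] xaxis az 85.05 tool z [ 0.  0. -1.]
t 5.125 F [-0.23 -0.64  0.73] w 0.545
```

View pics/w2.png

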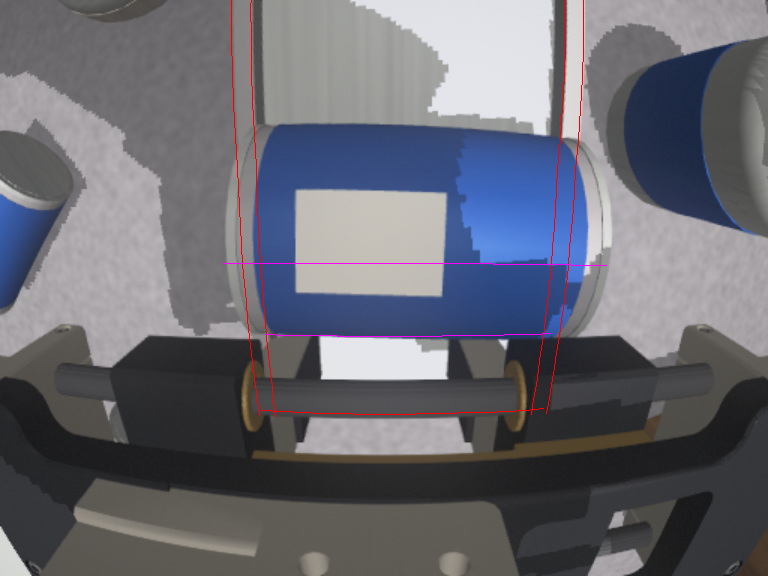

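View pics/s2.png

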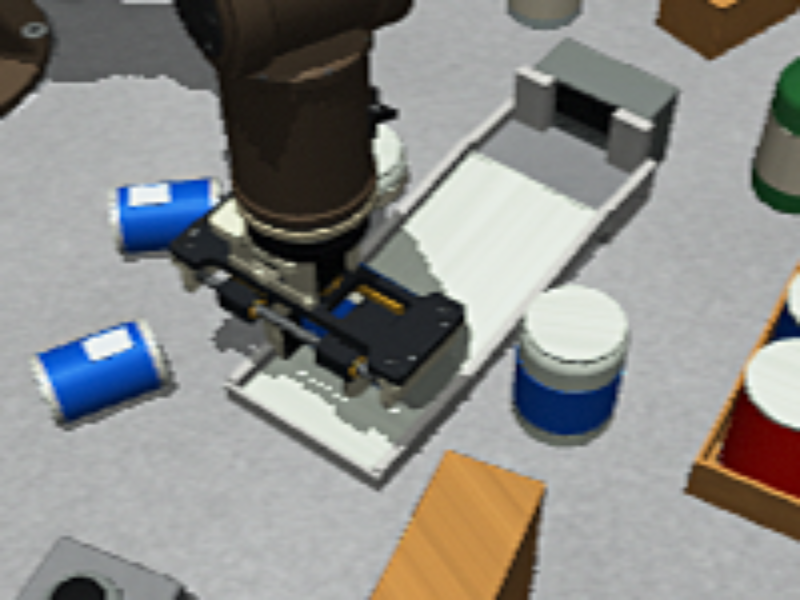

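Both fingers are right behind the can at its equator. Starting the slow push.

```bash
python3 -m pendant '[[[0.0015,0,0],[0,0,0],0.05],[[0.0015,0,0],[0,0,0],0.05],[[0.002,0,0],[0,0,0],0.05],[[0.002,0,0],[0,0,0],0.05],[[0.002,0,0],[0,0,0],0.05],[[0.002,0,0],[0,0,0],0.05],[[0.002,0,0],[0,0,0],0.05],[[0.002,0,0],[0,0,0],0.05],[[0.002,0,0],[0,0,0],0.05],[[0.002,0,0],[0,0,0],0.05]]' ; python3 -c "
from h import *
now()
o=arm.observe();T=(o['position'],R.from_rotvec(o['ee_rot']))
im,_=arm.get_image('wrist');wov(im,T,'pics/w3.png',(w2r(T[0])[0]+.046,.0465))"
```

```text
clock: 6.48
position: [0.5356, -0.1084, 0.0417]
ee_rot: [-2.315, -2.123, -0.0]
force: [-0.4, 0.3, 0.8]
width: 0.544
world [ 0.5356 -0.1084  0.0417] ramp [-133.2   11.1   41.7] xaxis az 85.05 tool z [ 0.  0. -1.]
t 6.475 F [-0.35  0.26  0.84] w 0.544
```

View pics/w3.png

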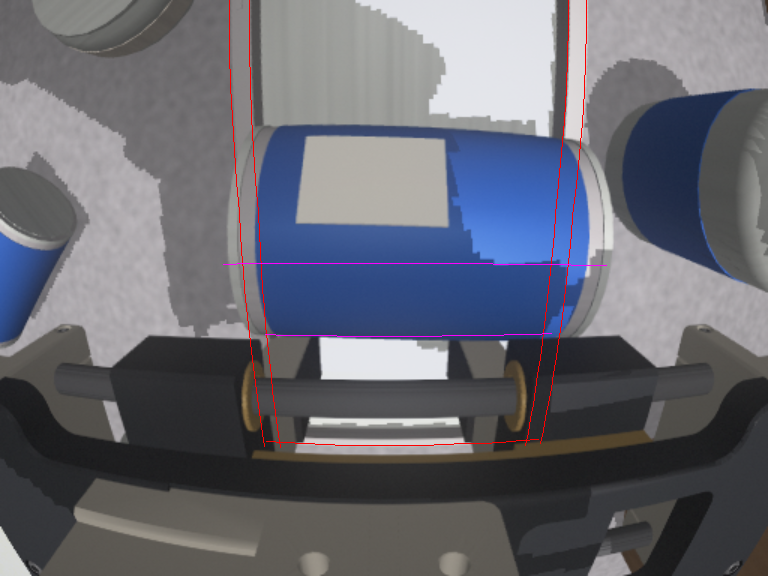

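The can rolls with the fingertips, square in the lane: its label moved from row 243 to 180 and the contact line is unchanged. Next it goes onto the slope.

```bash
python3 -m pendant '[[[0.002,0,0],[0,0,0],0.05],[[0.002,0,0],[0,0,0],0.05],[[0.002,0,-0.0003],[0,0,0],0.05],[[0.002,0,-0.0003],[0,0,0],0.05],[[0.002,0,-0.0003],[0,0,0],0.05],[[0.002,0,-0.0003],[0,0,0],0.05],[[0.002,0,-0.0003],[0,0,0],0.05],[[0.002,0,-0.0003],[0,0,0],0.05],[[0.002,0,-0.0003],[0,0,0],0.05],[[0.002,0,-0.0003],[0,0,0],0.05]]' ; python3 -c "
from h import *
now()
o=arm.observe();T=(o['position'],R.from_rotvec(o['ee_rot']))
im,_=arm.get_image('wrist');x=w2r(T[0])[0]+.046;wov(im,T,'pics/w4.png',(x,.0469+(x+.08)*.1405))"
```

```text
clock: 7.78
position: [0.5373, -0.0885, 0.0441]
ee_rot: [-2.315, -2.123, 0.0]
force: [-0.3, -1.8, 1.1]
width: 0.547
world [ 0.5373 -0.0885  0.0441] ramp [-113.2   11.1   44.1] xaxis az 85.05 tool z [-0.  0. -1.]
t 7.775 F [-0.34 -1.75  1.12] w 0.547
```

View pics/w4.png

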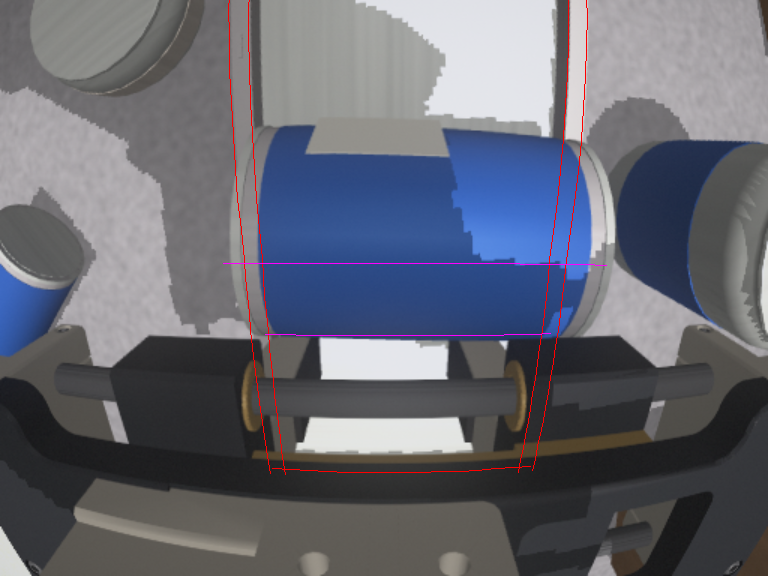

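```bash
python3 -m pendant '[[[0.0025,0,-0.00035],[0,0,0],0.05],[[0.0025,0,-0.00035],[0,0,0],0.05],[[0.0025,0,-0.00035],[0,0,0],0.05],[[0.0025,0,-0.00035],[0,0,0],0.05],[[0.0025,0,-0.00035],[0,0,0],0.05],[[0.0025,0,-0.00035],[0,0,0],0.05],[[0.0025,0,-0.00035],[0,0,0],0.05],[[0.0025,0,-0.00035],[0,0,0],0.05],[[0.0025,0,-0.00035],[0,0,0],0.05],[[0.0025,0,-0.00035],[0,0,0],0.05]]' ; python3 -m pendant '[[[0.0025,0,-0.00035],[0,0,0],0.05],[[0.0025,0,-0.00035],[0,0,0],0.05],[[0.0025,0,-0.00035],[0,0,0],0.05],[[0.0025,0,-0.00035],[0,0,0],0.05],[[0.0025,0,-0.00035],[0,0,0],0.05],[[0.0025,0,-0.00035],[0,0,0],0.05],[[0.0025,0,-0.00035],[0,0,0],0.05],[[0.0025,0,-0.00035],[0,0,0],0.05],[[0.0025,0,-0.00035],[0,0,0],0.05],[[0.0025,0,-0.00035],[0,0,0],0.05]]'; python3 -c "
from h import *
now()
o=arm.observe();T=(o['position'],R.from_rotvec(o['ee_rot']))
im,_=arm.get_image('wrist');x=w2r(T[0])[0]+.046;wov(im,T,'pics/w5.png',(x,.0469+(x+.08)*.1405))"
```

```text
clock: 9.07
position: [0.5394, -0.0635, 0.0477]
ee_rot: [-2.315, -2.123, -0.0]
force: [-0.2, -1.5, 1.5]
width: 0.545
clock: 10.32
position: [0.5416, -0.0386, 0.0512]
ee_rot: [-2.315, -2.123, -0.0]
force: [-0.7, -2.3, 1.5]
width: 0.544
world [ 0.5416 -0.0386  0.0512] ramp [-63.1  11.1  51.2] xaxis az 85.05 tool z [ 0.  0. -1.]
t 10.325 F [-0.67 -2.3   1.52] w 0.544
```

View pics/w5.png

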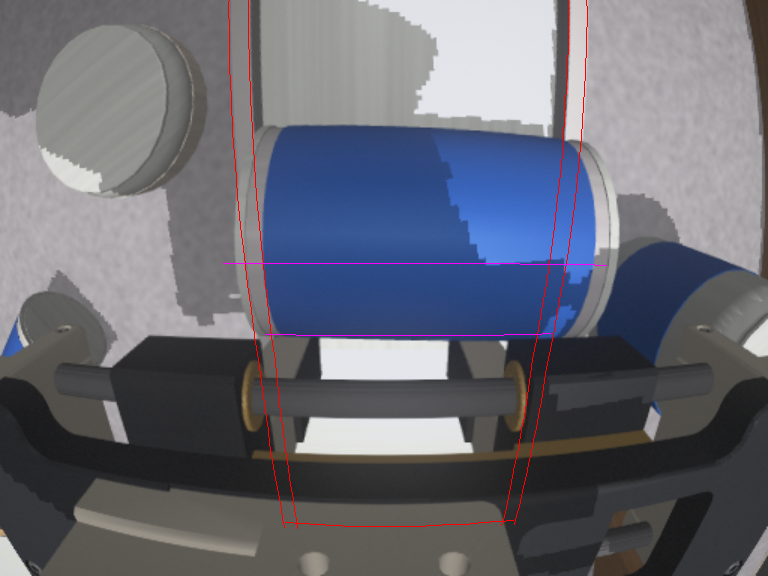

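```bash
python3 -m pendant '[[[0.0025,0,-0.00035],[0,0,-0.1],0.05],[[0.0025,0,-0.00035],[0,0,-0.1],0.05],[[0.0025,0,-0.00035],[0,0,-0.1],0.05],[[0.0025,0,-0.00035],[0,0,-0.1],0.05],[[0.0025,0,-0.00035],[0,0,-0.1],0.05],[[0.0025,0,-0.00035],[0,0,0],0.05],[[0.0025,0,-0.00035],[0,0,0],0.05],[[0.0025,0,-0.00035],[0,0,0],0.05],[[0.0025,0,-0.00035],[0,0,0],0.05],[[0.0025,0,-0.00035],[0,0,0],0.05]]' ; python3 -m pendant '[[[0.0025,0,-0.00035],[0,0,0],0.05],[[0.0025,0,-0.00035],[0,0,0],0.05],[[0.0025,0,-0.00035],[0,0,0],0.05],[[0.0025,0,-0.00035],[0,0,0],0.05],[[0.0025,0,-0.00035],[0,0,0],0.05],[[0.0025,0,-0.00035],[0,0,0],0.05],[[0.0025,0,-0.00035],[0,0,0],0.05],[[0.0025,0,-0.00035],[0,0,0],0.05],[[0.0025,0,-0.00035],[0,0,0],0.05],[[0.0025,0,-0.00035],[0,0,0],0.05]]'; python3 -c "
from h import *
now()
o=arm.observe();T=(o['position'],R.from_rotvec(o['ee_rot']))
im,_=arm.get_image('wrist');x=w2r(T[0])[0]+.046;wov(im,T,'pics/w6.png',(x,.0469+(x+.08)*.1405))"
```

```text
clock: 11.62
position: [0.5436, -0.0137, 0.0547]
ee_rot: [-2.306, -2.133, -0.0]
force: [-0.3, -2.4, 2.7]
width: 0.548
clock: 12.88
position: [0.5456, 0.0112, 0.0581]
ee_rot: [-2.306, -2.134, -0.0]
force: [0.0, -1.8, 1.0]
width: 0.546
world [0.5456 0.0112 0.0581] ramp [-13.1  11.5  58.1] xaxis az 85.55 tool z [ 0.  0. -1.]
t 12.875 F [ 0.02 -1.76  1.02] w 0.546
```

View pics/w6.png

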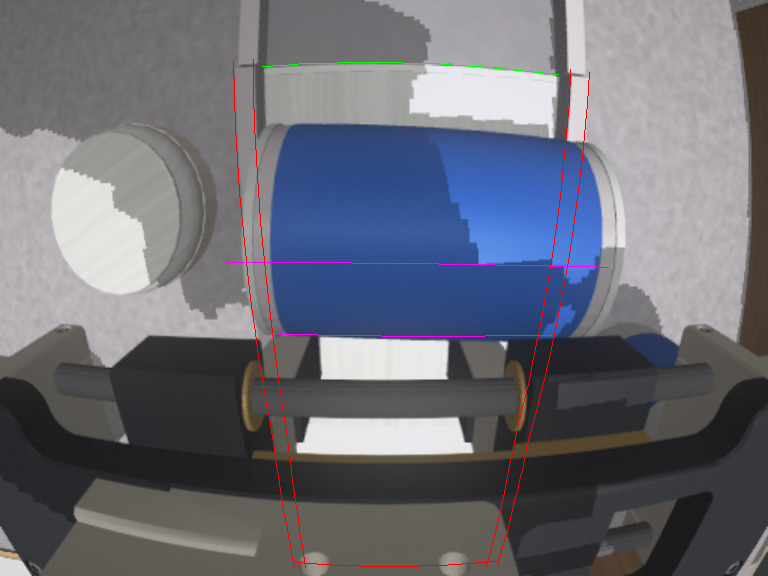

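```bash
python3 -m pendant '[[[0.0025,0,-0.00035],[0,0,-0.1],0.05],[[0.0025,0,-0.00035],[0,0,-0.1],0.05],[[0.0025,0,-0.00035],[0,0,-0.1],0.05],[[0.0025,0,-0.00035],[0,0,0],0.05],[[0.0025,0,-0.00035],[0,0,0],0.05],[[0.0025,0,-0.00035],[0,0,0],0.05],[[0.0025,0,-0.00035],[0,0,0],0.05],[[0.0025,0,-0.00035],[0,0,0],0.05],[[0.0025,0,-0.00035],[0,0,0],0.05],[[0.0025,0,-0.00035],[0,0,0],0.05]]' ; python3 -m pendant '[[[0.0025,0,-0.00035],[0,0,0],0.05],[[0.0025,0,-0.00035],[0,0,0],0.05],[[0.0025,0,-0.00035],[0,0,0],0.05],[[0.0025,0,-0.00035],[0,0,0],0.05],[[0.0025,0,-0.00035],[0,0,0],0.05],[[0.0025,0,-0.00035],[0,0,0],0.05],[[0.0025,0,-0.00035],[0,0,0],0.05],[[0.0025,0,-0.00035],[0,0,0],0.05],[[0.0025,0,-0.00035],[0,0,0],0.05],[[0.0025,0,-0.00035],[0,0,0],0.05]]'; python3 -c "
from h import *
now()
o=arm.observe();T=(o['position'],R.from_rotvec(o['ee_rot']))
im,_=arm.get_image('wrist');x=w2r(T[0])[0]+.046;wov(im,T,'pics/w7.png',(x,.0469+(x+.08)*.1405))"
```

```text
clock: 14.18
position: [0.5474, 0.0361, 0.0616]
ee_rot: [-2.3, -2.14, 0.0]
force: [-0.3, -1.8, 1.7]
width: 0.541
clock: 15.42
position: [0.5492, 0.061, 0.0651]
ee_rot: [2.3, 2.14, 0.0]
force: [0.7, -2.3, 3.0]
width: 0.544
world [0.5492 0.061  0.0651] ramp [36.8 12.2 65.1] xaxis az 85.85 tool z [ 0. -0. -1.]
t 15.425 F [ 0.72 -2.32  3.  ] w 0.544
```

View pics/w7.png

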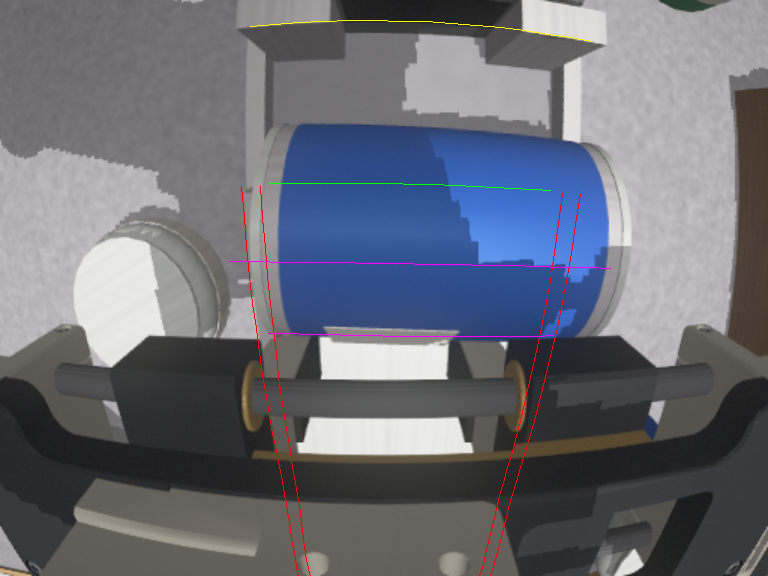

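```bash
python3 -m pendant '[[[0.002,0,-0.0003],[0,0,0],0.05],[[0.002,0,-0.0003],[0,0,0],0.05],[[0.002,0,-0.0003],[0,0,0],0.05],[[0.002,0,-0.0003],[0,0,0],0.05],[[0.002,0,-0.0003],[0,0,0],0.05],[[0.002,0,-0.0002],[0,0,0],0.05],[[0.0015,0,0],[0,0,0],0.05],[[0.0015,0,0],[0,0,0],0.05],[[0.0015,0,0],[0,0,0],0.05],[[0.0015,0,0],[0,0,0],0.05]]'; python3 -c "
from h import *
now()
o=arm.observe();T=(o['position'],R.from_rotvec(o['ee_rot']))
im,_=arm.get_image('wrist');x=w2r(T[0])[0]+.046;wov(im,T,'pics/w8.png',(x,.0718))"
```

```text
clock: 16.73
position: [0.5505, 0.079, 0.0668]
ee_rot: [-2.3, -2.139, -0.0]
force: [-0.7, 0.1, -0.3]
width: 0.544
world [0.5505 0.079  0.0668] ramp [54.8 12.5 66.8] xaxis az 85.85 tool z [-0.  0. -1.]
t 16.725 F [-0.74  0.08 -0.35] w 0.544
```

View pics/w8.png

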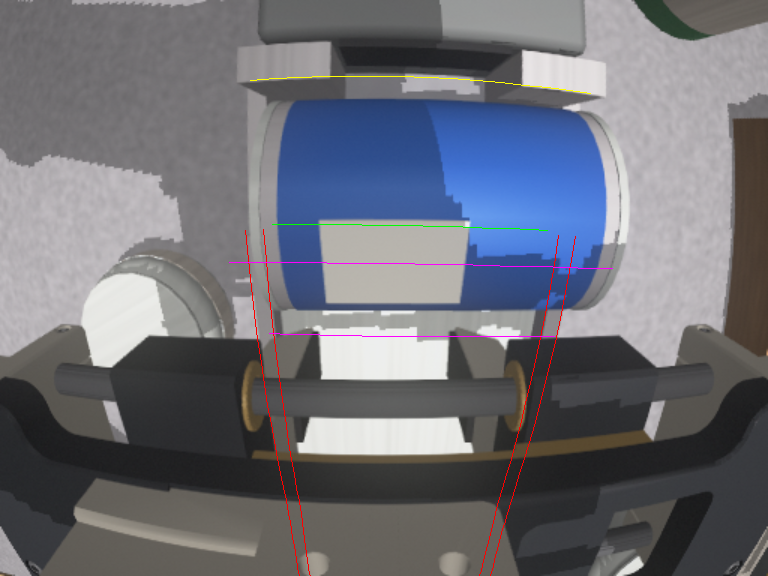

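The can dropped over the crest on its own and now sits about 18 mm ahead of the fingers, against the stop plates. I'll retreat up and move toward the button, shutting the fingers on the way.

```bash
python3 -m pendant '[[[-0.008,0,-0.03],[0,0,0],0.05],[[-0.008,0,-0.05],[0,0,0],0.05],[[0,0,-0.055],[0,0,0],0.05],[[-0.06,0,0],[0,0,0],0],[[-0.06,0,0],[0,0,0],0],[[-0.06,0,0],[0,0,0],0],[[-0.06,0,0],[0,0,0],0],[[-0.06,0,0],[0,0,0],0],[[-0.06,0,0],[0,0,0],0],[[-0.03,0,0],[0,0,0],0]]'
python3 - <<'E'
from h import *
from scipy.optimize import least_squares
now()
for n in("scene","side"):
    im,d,w=cloud(n); cv2.imwrite(f"pics/{n}9.png",im[:,:,::-1])
    P=w.reshape(-1,3); P=P[np.isfinite(P[:,0])]
    Q=np.array([w2r(p) for p in P[(P[:,1]>-.05)&(P[:,1]<.25)&(P[:,0]>.45)&(P[:,0]<.7)]])
    Q=Q[(abs(Q[:,1])<.05)&(Q[:,0]>.05)&(Q[:,0]<.15)&(Q[:,2]>.07)]
    r=least_squares(lambda q:np.hypot(Q[:,0]-q[0],Q[:,2]-q[1])-.0365,[.118,.0678],loss="soft_l1",f_scale=.002); print(n,"can",r.x,len(Q))
    for m in arm.masks_of(n,"scan_top")[:2]:
        P=w[m["pixels"]]; P=P[np.isfinite(P[:,0])]; B=P[(P[:,2]>.06)&(P[:,2]<.075)]; print(n,m["conf"],np.round(m["rect"]),len(B),B.mean(0))
o=arm.observe()
im,_=arm.get_image("wrist"); cv2.imwrite("pics/w9.png",im[:,:,::-1])
for p in ([.519,-.3665,.067],): print(projw(np.array(p),(o["position"],R.from_rotvec(o["ee_rot"]))))
E
```

```text
clock: 18.02
position: [0.5196, -0.3302, 0.202]
ee_rot: [2.304, 2.134, -0.002]
force: [0.4, -0.0, -0.1]
width: 0.006
world [ 0.5196 -0.3302  0.202 ] ramp [-355.5    7.6  202. ] xaxis az 85.62 tool z [-0.    -0.002 -1.   ]
t 18.025 F [ 0.42 -0.04 -0.1 ] w 0.006
scene can [0.11882109 0.06895617] 648
scene 0.69 [170. 272.  15.  14.] 149 [ 0.52200581 -0.36699619  0.06691237]
side can [0.11917036 0.06900198] 525
side 0.61 [338. 279.  12.  13.] 105 [ 0.51507882 -0.36759699  0.06660734]
side 0.47 [156. 164.  21.  35.] 88 [0.43375649 0.34096852 0.06833916]
[[255.73740269 215.93746979]]
```

View pics/w9.png

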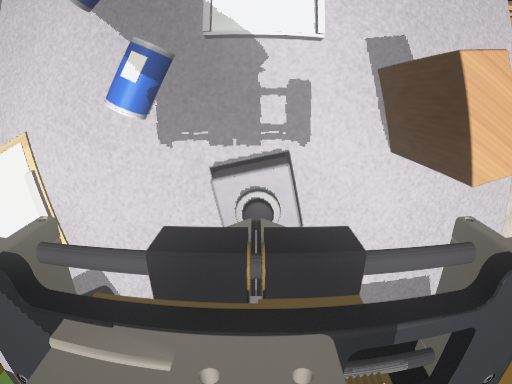

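View pics/scene9.png

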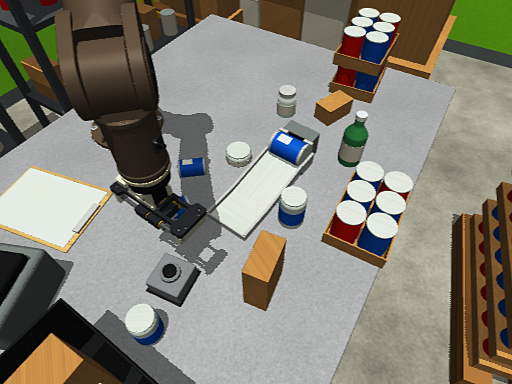

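The can is seated: both cameras put it at x = 119 mm, z = 69 mm in the ramp frame (nominal 118 / 67.8). The wrist view shows the button at (258,210), about 6 px from my prediction. Next I'll go over it and down.

```bash
python3 -m pendant '[[[-0.036,0.002,0],[0,0,0],0],[[0,0,0.05],[0,0,0],0],[[0,0,0.04],[0,0,0],0],[[0,0,0.03],[0,0,0],0],[[0,0,0.006],[0,0,0],0],[[0,0,0],[0,0,0],0]]'
python3 - <<'E'
from h import *
now()
for n in ("side","scene"):
    im,d,w=cloud(n)
    q=proj(n,np.array([.519,-.3665,.067]))[0].astype(int); cv2.imwrite(f"pics/{n}10.png",cv2.resize(im[q[1]-60:q[1]+60,q[0]-60:q[0]+60,::-1],None,fx=3.3,fy=3.3))
cv2.imwrite("pics/b10.png",np.hstack([cv2.imread("pics/side10.png"),cv2.imread("pics/scene10.png")]))
E
```

```text
clock: 19.02
position: [0.5212, -0.3614, 0.0764]
ee_rot: [2.299, 2.141, 0.001]
force: [-0.4, -0.5, 0.4]
width: 0.005
world [ 0.5212 -0.3614  0.0764] ramp [-386.4    3.4   76.4] xaxis az 85.92 tool z [ 0.  0. -1.]
t 19.025 F [-0.42 -0.53  0.4 ] w 0.005
```

View pics/b10.png

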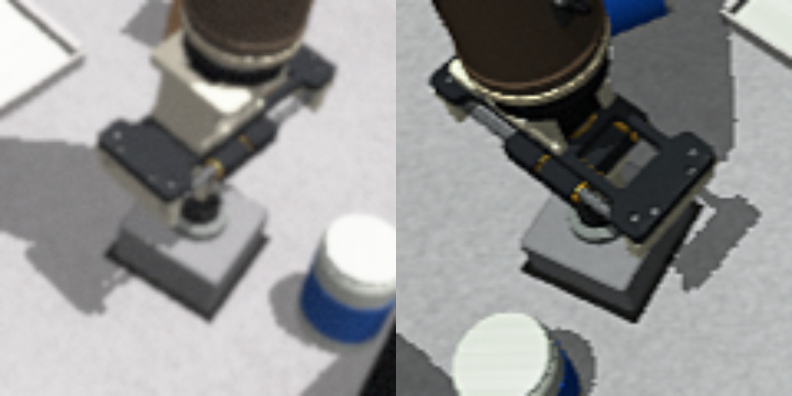

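```bash
python3 -m pendant '[[[-0.005,-0.002,0],[0,0,0],0],[[0,0,0.006],[0,0,0],0],[[0,0,0.003],[0,0,0],0],[[0,0,0.002],[0,0,0],0],[[0,0,0.002],[0,0,0],0],[[0,0,0.0015],[0,0,0],0],[[0,0,0],[0,0,0],0]]'
```

```text
clock: 20.0
position: [0.518, -0.367, 0.0614]
ee_rot: [-2.3, -2.139, 0.0]
force: [-1.7, 0.3, 4.3]
width: 0.006
```

```bash
python3 -m pendant '[[[0,0,0.001],[0,0,0],0],[[0,0,0.001],[0,0,0],0],[[0,0,0],[0,0,0],0]]'
```

```text
clock: 20.38
position: [0.5181, -0.3672, 0.061]
ee_rot: [2.3, 2.139, 0.002]
force: [-5.7, 3.6, 20.7]
width: 0.006
```

The force jumped to 20.7 N and z stuck at 0.061, so the button is bottomed. Releasing.

```bash
python3 -m pendant '[[[0,0,-0.004],[0,0,0],0],[[0,0,-0.005],[0,0,0],0],[[0,0,-0.03],[0,0,0],0],[[0,0,-0.05],[0,0,0],0],[[0,0,-0.05],[0,0,0],0],[[0.06,0,0],[0,0,0],0],[[0.06,0,0],[0,0,0],0],[[0,0,0],[0,0,0],0],[[0,0,0],[0,0,0],0]]'
python3 - <<'E'
from h import *
from scipy.optimize import least_squares
now()
o0=np.load("m0.npz")
for n in("scene","side"):
    im,d,w=cloud(n); cv2.imwrite(f"pics/{n}11.png",im[:,:,::-1])
    P=w.reshape(-1,3); P=P[np.isfinite(P[:,0])]
    B=P[(np.hypot(P[:,0]-.519,P[:,1]+.3665)<.014)]; print(n,"button top z",np.percentile(B[:,2],[50,90]),len(B))
    Q=np.array([w2r(p) for p in P[(P[:,1]>-.05)&(P[:,1]<.25)&(P[:,0]>.45)&(P[:,0]<.7)]])
    Q=Q[(abs(Q[:,1])<.07)&(Q[:,0]>.05)&(Q[:,0]<.15)&(Q[:,2]>.07)]
    r=least_squares(lambda q:np.hypot(Q[:,0]-q[0],Q[:,2]-q[1])-.0365,[.118,.0678],loss="soft_l1",f_scale=.002); print(n,"can",r.x,np.percentile(Q[:,1],[1,99]))
    for l in("tall_can","short_can"):
        k=[k for k in o0.files if k.startswith(f"{n}_{l}")][0]
        m=arm.masks_of(n,l)
        if m:
            a=np.nanmedian(o0[n+"w"][o0[k]],0); b=[np.round(np.nanmedian(w[x["pixels"]],0)-a,3) for x in m]; print(l,min(b,key=lambda v:abs(v).sum()))
E
```

```text
clock: 21.5
position: [0.527, -0.2472, 0.1984]
ee_rot: [2.299, 2.141, -0.0]
force: [-0.2, -0.5, 0.7]
width: 0.004
world [ 0.527  -0.2472  0.1984] ramp [-272.2    7.5  198.4] xaxis az 85.91 tool z [ 0. -0. -1.]
t 21.5 F [-0.18 -0.54  0.74] w 0.004
scene button top z [0.06737628 0.06906162] 99
scene can [0.11873929 0.06860343] [-0.06043836  0.04959383]
tall_can [ 0.039 -0.217  0.071]
short_can [ 0.001 -0.001  0.   ]
side button top z [0.06718487 0.0691518 ] 80
side can [0.11896788 0.06834595] [-0.05798705  0.05397389]
tall_can [-0.002  0.017  0.023]
short_can [ 0.002 -0.    -0.001]
```

View pics/side11.png

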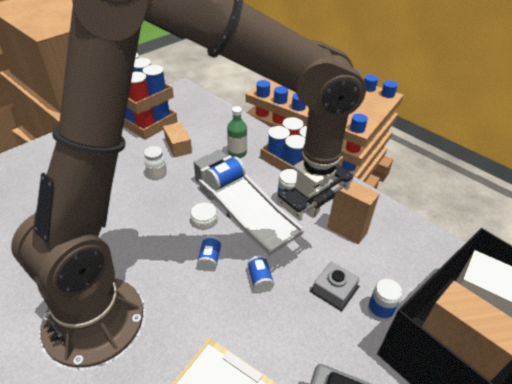

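Run:
```python
from h import *
im,d,w=cloud("scene"); cv2.imwrite("pics/s12.png",im[:,:,::-1])
P=w.reshape(-1,3); Q=P[(np.hypot(P[:,0]-.683,P[:,1]+.045)<.06)&(abs(P[:,2]-.11)<.005)]
print(cv2.minAreaRect((Q[:,:2]*1000).astype(np.float32)),len(Q))
```

```text
((682.6685791015625, -45.341896057128906), (65.3500747680664, 64.59015655517578), 5.822502613067627) 420
```

View pics/s12.png

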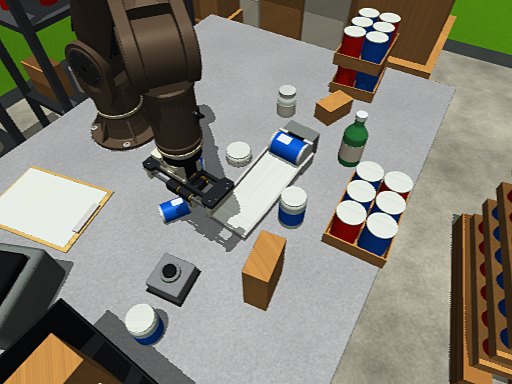

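The can sits against the stop at (290,147), the button is out, and the tall can has not moved. The robot touches nothing, so I'm handing in.

```bash
python3 -c "
from cell import arm
print(arm.sign_off())"
```

```text
the job is handed in; nothing more can be done
None
```

The can is in the seat against the stop, the button has been pressed and has come out again, and the job is handed in at about 21.6 s. The hand-in reports no verdict.

**Push:** I rolled the can up with both fingertips at 12 to 20 mm/s. The measured force stayed at or below about 4 N. It dropped over the crest by itself.

**Button:** I pressed it with shut fingers until it stopped moving. The force peaked at 20.7 N, which is more than the 4 N it needs, because I pressed it against its end stop.

**Last checks:**
- **Can:** both cameras put its centre at x ≈ 119 mm and z ≈ 68.5 mm in the ramp frame, against a nominal 118 / 67.8 mm, so within camera error.
- **Button:** its top is back at 67 mm.
- **Tall can and short can:** both are where they were, within 1–2 mm. I compared the other goods by eye in the pictures only.
- **Disagreements:** the detector's final match for the tall can was off by up to 0.2 m. The arm partly hid the can in the side view, and the scene-camera match was plainly wrong. A direct depth check put it at its starting place. The crest also looked about 2–3 mm nearer than my fitted model, and the can had drifted a few millimetres towards one rail. Neither affected the seating.

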